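# Line up the volumetric flasks by height on the marked strip

### The arm

A 6-joint arm with a two-finger parallel gripper is mounted at the origin on the work surface. World frame = base frame: x ahead of the robot, y to its left, z up, the work surface at z = 0. Lengths are in m, angles in rad, forces in N, time in s.
With the tool pointing down it reaches from about 0.35 to 0.975 m from the base axis. Payload 4.9 kg.
Tool frame: the origin (TCP) lies at the very end of the fingers, on their centre line; the grasp point (between the pads) lies 19 mm behind it (ctrl.grasp_offset is the distance from the TCP to the grasp point, in m); z points along the fingers, y is the line along which they close (so a half turn about z gives the same grasp; the last joint's range is limited). The gripper opens to 85 mm and grips with 20 to 120 N. Pads are 22 mm wide; open, the fingers measure 114 mm over their backs; the gripper's body (76 mm by 85 mm) begins 54 mm behind the grasp point. The pads swing forward as they close: fully open they stand 13 mm farther back than shut.
Start: joints at [1.067, 0.053, 1.613, -0, 1.476, -0.119], TCP at [0.235, 0.579, 0.231] pointing down, gripper open.
Joint ranges: [-3.01, 3.01], [-1.01, 2.22], [0.06, 2.58], [-1.02, 4.17], [0.09, 2.62], [-3.14, 3.14]. Speed limits (rad/s): [2.57, 2.57, 3.14, 3.14, 3.14, 3.14].

### API

Orientations are given as a rotation vector (axis times angle).
In Python, from station import ctrl, optics gives the robot as it stands.
- The arm moves only by the shell command python3 -m handwheel 'ROWS' [OPENING] [FORCE]. ROWS is JSON, a list of rows, each an object of numbers: "tx", "ty", "tz": the shift along the tool's x, y, z in mm; "roll": the turn about the tool's z in rad. A call has 1 to 12 rows; each row shifts and turns the commanded pose from where the row before left it, along the tool's axes as they then stand; what a row does not reach is not made up. A row lasts 1/12 s, in which the tool goes at most 41.7 mm and 7.16 degrees, less where a joint would pass 70% of its speed; a pose out of reach is approached as far as the arm can. A call with a gripper value outside its range is refused whole. OPENING is the finger opening in mm, from 0 to 85.4, set as the call begins (- or left out, the last holds). The fingers move at their own pace and stop on an object; FORCE is the grip in N (left out, the last holds). Time passes only in rows, so rows that do not move let the fingers close. It gives the time, the measured TCP pose, the force, the opening and the grip force at its end, in the units of the state.
- ctrl.get_obs(): the state, without advancing time (a new reading comes with each control period).
- optics.get_image(name): name is "side" or "top" or "wrist"; returns (picture, depth): 420x560x3 uint8, red, green, blue; 420x560 float32, m along the optical axis (not along the pixel's ray), 0 where there is no reading.
- optics.camera_params(name): a dict with "mtx" (3x3 intrinsics, pixels), "extrinsics" (4x4, takes a point from camera to world coordinates); the wrist camera has in their place "tool_from_camera" (4x4, takes a point from camera to tool coordinates, whose origin is the TCP and whose axes are the flange's). Camera axes: x right, y down, z forward; pixel columns grow to the right and rows downward; lengths in m; the calibration is good to about 2 mm. A picture is of the moment at which its call begins: read the wrist's pose just before it. camera_params takes no time and is no camera call.
- ctrl.finish_job(): hands the job in; it is judged then, once.
The state is a dict: "t": time; "q": joint angles; "dq": joint speeds; "effort": joint torques, N m; "tool_pos": TCP position; "tool_rot": TCP orientation; "contact_force": force on the tool from outside, world axes, zero at the start; "wrist_torque": the same for the moment, N m; "opening": finger opening in m; "grip_force": force on a finger pad.
Only numpy, scipy, OpenCV 4.12 (cv2) and the standard library are available. Lean on these libraries where they do the work, as an engineer would, in place of code of your own. Each camera call takes 0.05 s, during which the arm holds its last target. There are 200 camera calls.

### The job

Get the empty volumetric flasks ready for a dilution series: stand all four on the white strip in order of height, one centred on each round mark, rising from the shortest on the blue end mark to the tallest on the red end mark (the colours of the two middle marks do not matter). They are glass: set each one down, do not drop any or knock any over, and leave the brown reagent bottle and the purple-lidded jar where they stand.

Things in the scene. Friction and masses are not known exactly. Their poses are not given: they have to be found in the camera images.
- flask_10: the smallest of four empty stoppered amber-glass flasks, loose, upright, about 30 g: 88 mm tall in all, pear-shaped bulb 34 mm across and 42 mm high, flat foot 27 mm across, neck 13 mm across; on top a white round stopper 18 mm across, 22 mm tall, fixed to the neck (lift the flask by it). Origin: centre of the foot's underside; z up the neck; round, yaw of no account
- flask_25: the second smallest of four empty stoppered amber-glass flasks, loose, upright, about 45 g: 110 mm tall in all, pear-shaped bulb 44 mm across and 56 mm high, flat foot 35 mm across, neck 13 mm across; on top a white round stopper 18 mm across, 22 mm tall, fixed to the neck (lift the flask by it). Origin: centre of the foot's underside; z up the neck; round, yaw of no account
- flask_50: the second tallest of four empty stoppered amber-glass flasks, loose, upright, about 65 g: 135 mm tall in all, pear-shaped bulb 54 mm across and 72 mm high, flat foot 43 mm across, neck 13 mm across; on top a white round stopper 18 mm across, 22 mm tall, fixed to the neck (lift the flask by it). Origin: centre of the foot's underside; z up the neck; round, yaw of no account
- flask_100: the tallest of four empty stoppered amber-glass flasks, loose, upright, about 90 g: 162 mm tall in all, pear-shaped bulb 64 mm across and 90 mm high, flat foot 51 mm across, neck 13 mm across; on top a white round stopper 18 mm across, 22 mm tall, fixed to the neck (lift the flask by it). Origin: centre of the foot's underside; z up the neck; round, yaw of no account
- mark_blue: blue round mark, 70 mm across, at one end of the row (which end varies). Flush with the top of a fixed white strip (370 x 90 mm, top 4 mm above the bench); four marks in a straight line, 90 mm apart. Origin: centre of the mark on the strip's top; x across the strip, y along it
- mark_yellow: yellow round mark, 70 mm across, one of the two middle places of the row (which of the two varies). Flush with the top of a fixed white strip (370 x 90 mm, top 4 mm above the bench); four marks in a straight line, 90 mm apart. Origin: centre of the mark on the strip's top; x across the strip, y along it
- mark_black: black round mark, 70 mm across, the other middle place of the row. Flush with the top of a fixed white strip (370 x 90 mm, top 4 mm above the bench); four marks in a straight line, 90 mm apart. Origin: centre of the mark on the strip's top; x across the strip, y along it
- mark_red: red round mark, 70 mm across, at the other end of the row from the blue one. Flush with the top of a fixed white strip (370 x 90 mm, top 4 mm above the bench); four marks in a straight line, 90 mm apart. Origin: centre of the mark on the strip's top; x across the strip, y along it
- reagent: bystander: dark brown reagent bottle with black cap and paper label, 80 mm across, 175 mm tall, loose, standing beyond one end of the strip, not to be disturbed. Origin: centre of its underside
- jar: bystander: blue jar with purple lid and yellow band, 84 mm across, 110 mm tall, loose, standing beyond the other end of the strip, not to be disturbed. Origin: centre of its underside
There are look-alikes about, which are no part of the job. Leave any green look-alike of the flask_100 alone. What is shaped like the flask_50 but green is not meant.

How it is judged:
By the outcome, as a careful person would: the job done as asked, in the order asked, and still so for the second after the job is handed in, with the robot touching nothing.
It also fails if it takes over 90 s, if anything falls off the work surface, if the arm or the gripper's body presses on something with over 40 N, if the wrist force passes 120 N, or if a joint passes its speed limit or range.

## Working session

There is one attempt and no reset: what is moved stays moved. The work goes in short steps, Python scripts to look and compute and a shell command to move; the robot and the scene stay as the last step left them, time stands still between calls to the robot, and variables do not carry over. Pictures are saved under pics/ and viewed, at most 14 in all, crops included, and the job is handed in when it is done.

```bash
mkdir -p pics; ls; python3 - <<'E'
from station import ctrl, optics
import cv2,numpy as np
o=ctrl.get_obs();print(o['t'],o['tool_pos'],o['tool_rot'],o['opening'],ctrl.grasp_offset)
for n in ["top","side"]:
    p,d=optics.get_image(n);np.savez(f'pics/{n}0.npz',p=p,d=d);cv2.imwrite(f'pics/{n}0.png',p[:,:,::-1])
for n in ["top","side","wrist"]:
    print(n,{k:np.round(v,4).tolist() for k,v in optics.camera_params(n).items() if k in('mtx','extrinsics','tool_from_camera')})
E
```

```text
pics
0.0 [0.23429161 0.57873526 0.23005917] [-0.60064533 -3.08298626  0.00309498] 0.08562478807994878 0.0187
top {'mtx': [[432.0477, 0.0, 281.3604], [0.0, 432.0477, 214.2561], [0.0, 0.0, 1.0]], 'extrinsics': [[0.0062, -0.9806, 0.1958, 0.2803], [-0.9999, -0.0036, 0.0139, -0.007], [-0.0129, -0.1959, -0.9805, 1.2584], [0.0, 0.0, 0.0, 1.0]]}
side {'mtx': [[460.5912, 0.0, 280.2181], [0.0, 460.5912, 212.3316], [0.0, 0.0, 1.0]], 'extrinsics': [[0.708, -0.4421, 0.5507, -0.1124], [-0.7058, -0.418, 0.5719, -0.6381], [-0.0226, -0.7936, -0.608, 0.7535], [0.0, 0.0, 0.0, 1.0]]}
wrist {'mtx': [[307.7262, 0.0, 281.844], [0.0, 307.7262, 207.9949], [0.0, 0.0, 1.0]], 'tool_from_camera': [[0.0006, -0.9533, -0.302, 0.077], [1.0, 0.0007, -0.0002, 0.0012], [0.0004, -0.302, 0.9533, -0.1421], [0.0, 0.0, 0.0, 1.0]]}
```

View pics/top0.png

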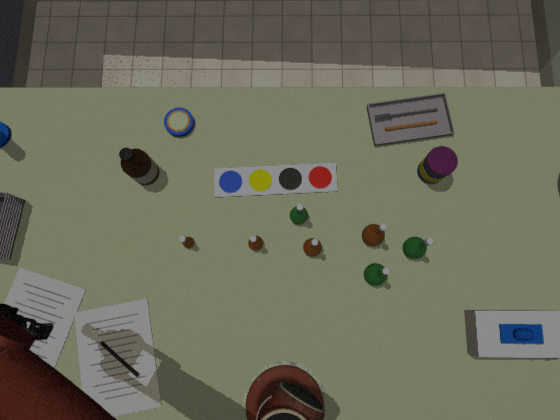

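View pics/side0.png

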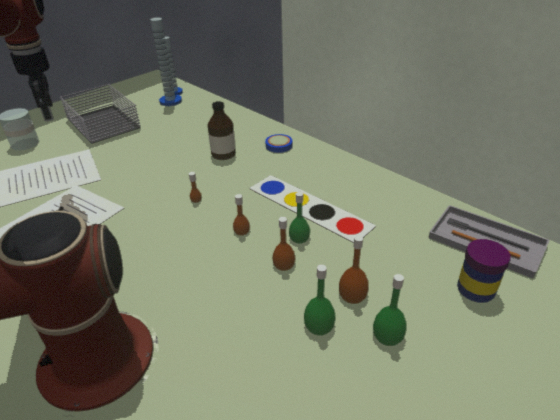

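The top view shows the marks in a row at y≈180: blue (231), yellow (260), black (290) and red (320). The amber flasks, by size, are at (188,242), (256,243), (313,247) and (374,235). Green look-alikes stand at (299,215), (415,248) and (376,274). In the side view the amber stoppers are near (193,177), (238,199), (282,223) and (358,243).

```bash
cat > h.py <<'E'
from station import ctrl, optics
import cv2, numpy as np
from scipy.spatial.transform import Rotation as R
def blobs(mask,amin=6):
    n,l,s,c=cv2.connectedComponentsWithStats(mask.astype(np.uint8))
    return [(c[i],s[i,4],s[i,:4]) for i in range(1,n) if s[i,4]>=amin]
def near(bl,uv,r):
    b=[x for x in bl if np.hypot(*(x[0]-uv))<r]
    return max(b,key=lambda x:x[1]) if b else None
def pose(n,obs=None):
    c=optics.camera_params(n)
    if n!='wrist': return np.array(c['mtx']),np.array(c['extrinsics'])
    T=np.eye(4);T[:3,:3]=R.from_rotvec(obs['tool_rot']).as_matrix();T[:3,3]=obs['tool_pos']
    return np.array(c['mtx']),T@np.array(c['tool_from_camera'])
def ray(KT,uv):
    K,T=KT;d=T[:3,:3]@np.linalg.inv(K)@[uv[0],uv[1],1.];return T[:3,3],d/np.linalg.norm(d)
def plane(KT,uv,z):
    o,d=ray(KT,uv);return o+d*(z-o[2])/d[2]
def tri(r):
    A=sum(np.eye(3)-np.outer(d,d) for o,d in r);b=sum((np.eye(3)-np.outer(d,d))@o for o,d in r)
    p=np.linalg.solve(A,b);return p,max(np.linalg.norm(np.cross(p-o,d)) for o,d in r)
def masks(p):
    h=cv2.cvtColor(p,cv2.COLOR_RGB2HSV).astype(int);H,S,V=h[...,0],h[...,1],h[...,2]
    return dict(blue=(abs(H-115)<13)&(S>120)&(V>90),yellow=(abs(H-28)<8)&(S>150)&(V>120),black=(V<75)&(S<120),
      red=((H<6)|(H>174))&(S>160)&(V>140),white=(S<45)&(V>120))
E
python3 - <<'E'
from h import *
P={n:np.load(f'pics/{n}0.npz')['p'] for n in('top','side')}
M={n:masks(P[n]) for n in P};KT={n:pose(n) for n in P}
mk=dict(blue=((231,181),(272,187)),yellow=((260,180),(297,200)),black=((290,179),(322,212)),red=((320,177),(350,226)))
for c,(a,b) in mk.items():
    r=[near(blobs(M[n][c]),uv,9) for n,uv in(('top',a),('side',b))]
    print(c,[(x[0].round(1),x[1]) if x else None for x in r])
    if all(r): p,e=tri([ray(KT['top'],r[0][0]),ray(KT['side'],r[1][0])]);print('  ',p.round(4),round(e,4))
fl=dict(f10=((182,239),(193,177)),f25=((253,239),(238,199)),f50=((314,242),(282,223)),f100=((382,228),(358,243)),g50=((299,208),(299,198)))
for c,(a,b) in fl.items():
    r=[near(blobs(M[n]['white'],4),uv,9) for n,uv in(('top',a),('side',b))]
    print(c,[(x[0].round(1),x[1],x[2]) if x else None for x in r])
    if all(r): p,e=tri([ray(KT['top'],r[0][0]),ray(KT['side'],r[1][0])]);print('  ',p.round(4),round(e,4))
E
```

```text
blue [(array([230.2, 181.3]), np.int32(383)), (array([272., 187.]), np.int32(234))]
   [0.6306 0.1649 0.0082] 0.0003
yellow [(array([259.9, 179.9]), np.int32(379)), (array([290.6, 199.1]), np.int32(125))]
   [0.6288 0.0795 0.0106] 0.0066
black [(array([289.9, 178.4]), np.int32(392)), (array([321.5, 211.7]), np.int32(280))]
   [ 0.6401 -0.0144  0.0079] 0.0003
red [(array([317.3, 179.9]), np.int32(89)), (array([349.5, 225.4]), np.int32(325))]
   [ 0.6406 -0.1005  0.0069] 0.0063
f10 [(array([181.1, 238.2]), np.int32(38), array([178, 235,   7,   7], dtype=int32)), (array([191.6, 172.9]), np.int32(32), array([188, 171,   8,   5], dtype=int32))]
   [0.4467 0.2828 0.0904] 0.001
f25 [(array([252.3, 237.8]), np.int32(36), array([249, 234,   7,   8], dtype=int32)), (array([238.5, 195.8]), np.int32(45), array([234, 193,   9,   9], dtype=int32))]
   [0.4455 0.0862 0.1113] 0.0009
f50 [(array([314.6, 241.5]), np.int32(32), array([312, 238,   6,   7], dtype=int32)), (array([282.1, 218.6]), np.int32(50), array([278, 216,  10,   6], dtype=int32))]
   [ 0.4319 -0.0782  0.1384] 0.0
f100 [(array([383.3, 225.9]), np.int32(39), array([380, 223,   7,   7], dtype=int32)), (array([362.3, 243.8]), np.int32(6), array([362, 242,   2,   5], dtype=int32))]
   [ 0.4734 -0.2578  0.148 ] 0.0019
g50 [(array([299.3, 206. ]), np.int32(38), array([296, 203,   7,   7], dtype=int32)), None]
```

```bash
python3 -m handwheel '[{"roll":-0.096,"tz":-25},{"roll":-0.096,"tz":-25},{"roll":-0.096,"tz":-25},{"roll":-0.096,"tz":-25}]'; python3 -m handwheel '[{"tx":-19,"ty":-36},{"tx":-19,"ty":-36},{"tx":-19,"ty":-36},{"tx":-19,"ty":-36},{"tx":-19,"ty":-36},{"tx":-19,"ty":-36},{"tx":-19,"ty":-36},{"tx":-19,"ty":-36},{"tx":-19,"ty":-36},{"tx":-19,"ty":-36},{"tx":-19,"ty":-36},{"tx":-19,"ty":-36}]'; python3 -m handwheel '[{},{}]'
cat > snap.py <<'E'
from h import *
import sys
def snap(k):
    o=ctrl.get_obs();p,d=optics.get_image('wrist')
    np.savez(f'pics/{k}.npz',p=p,tool_pos=o['tool_pos'],tool_rot=o['tool_rot']);cv2.imwrite(f'pics/{k}.png',p[:,:,::-1])
snap(sys.argv[1])
E
python3 snap.py w1
python3 -m handwheel '[{"ty":-35},{"ty":-35},{"ty":-35},{"ty":-35},{"ty":-35},{"ty":-35},{},{}]'; python3 snap.py w2
```

```text
$[0]: bad value
$[0]: bad value
$[0]: bad value
$[0]: bad value
```

```bash
python3 -m handwheel --help 2>&1 | head; python3 -m handwheel '[{"tx":0,"ty":0,"tz":-25,"roll":-0.096},{"tx":0,"ty":0,"tz":-25,"roll":-0.096},{"tx":0,"ty":0,"tz":-25,"roll":-0.096},{"tx":0,"ty":0,"tz":-25,"roll":-0.096}]'
```

```text
invalid input: not JSON, or not a number
t: 0.53
tool_pos: [0.2344, 0.579, 0.3319]
tool_rot: [0.006, -3.141, 0.001]
contact_force: [0.4, 0.9, 1.1]
opening: 0.0855
grip_force: 0.0
```

```bash
python3 -m handwheel '[{"tx":-19,"ty":-36,"tz":0,"roll":0},{"tx":-19,"ty":-36,"tz":0,"roll":0},{"tx":-19,"ty":-36,"tz":0,"roll":0},{"tx":-19,"ty":-36,"tz":0,"roll":0},{"tx":-19,"ty":-36,"tz":0,"roll":0},{"tx":-19,"ty":-36,"tz":0,"roll":0},{"tx":-19,"ty":-36,"tz":0,"roll":0},{"tx":-19,"ty":-36,"tz":0,"roll":0},{"tx":-19,"ty":-36,"tz":0,"roll":0},{"tx":-19,"ty":-36,"tz":0,"roll":0},{"tx":-19,"ty":-36,"tz":0,"roll":0},{"tx":-19,"ty":-36,"tz":0,"roll":0}]'; python3 -m handwheel '[{"tx":0,"ty":0,"tz":0,"roll":0},{"tx":0,"ty":0,"tz":0,"roll":0}]'
python3 snap.py w1
python3 -m handwheel '[{"tx":0,"ty":-35,"tz":0,"roll":0},{"tx":0,"ty":-35,"tz":0,"roll":0},{"tx":0,"ty":-35,"tz":0,"roll":0},{"tx":0,"ty":-35,"tz":0,"roll":0},{"tx":0,"ty":-35,"tz":0,"roll":0},{"tx":0,"ty":-35,"tz":0,"roll":0},{"tx":0,"ty":0,"tz":0,"roll":0},{"tx":0,"ty":0,"tz":0,"roll":0}]'; python3 snap.py w2
```

```text
t: 1.53
tool_pos: [0.4626, 0.1452, 0.3314]
tool_rot: [0.001, 3.141, 0.0]
contact_force: [1.0, 0.9, -0.3]
opening: 0.0856
grip_force: 0.0
t: 1.7
tool_pos: [0.4628, 0.1453, 0.3309]
tool_rot: [-0.008, -3.141, -0.0]
contact_force: [0.8, 0.5, 0.7]
opening: 0.085
grip_force: 0.0
t: 2.42
tool_pos: [0.462, -0.0626, 0.3312]
tool_rot: [-0.003, -3.141, -0.001]
contact_force: [-0.5, 0.5, 0.1]
opening: 0.0855
grip_force: 0.0
```

View pics/w1.png

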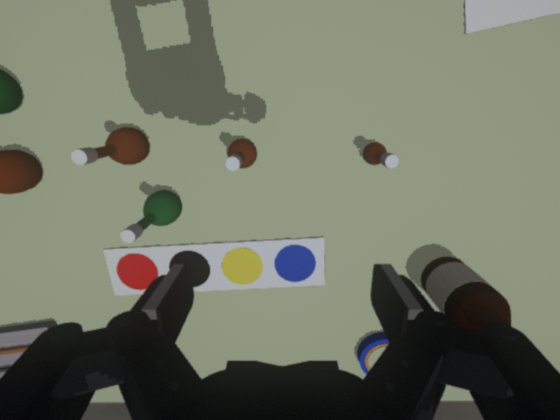

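View pics/w2.png

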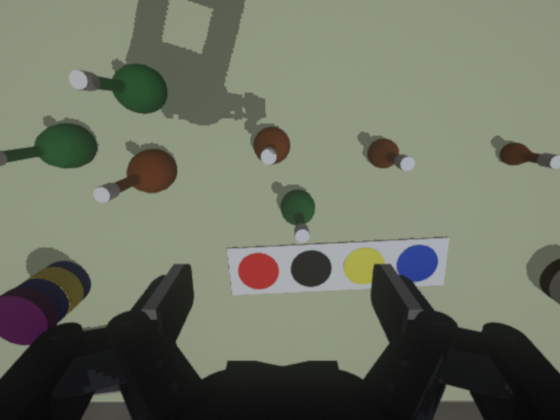

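w1 shows the stoppers of f50 (80,157), f25 (233,162) and f10 (391,160), with yellow (242,266) and blue (295,263) unobstructed. w2 shows f100 (104,194), f50 (268,156), f25 (406,163), red (258,271), black (311,268) and blue (417,263).

```bash
python3 - <<'E'
from h import *
D={k:np.load(f'pics/{k}.npz') for k in('w1','w2')}
KT={k:pose('wrist',D[k]) for k in D};KT['top']=pose('top')
P={k:D[k]['p'] for k in D};P['top']=np.load('pics/top0.npz')['p']
def find(k,kind,uv):
    m=masks(P[k])
    if kind=='red':
        p=P[k].astype(int);mm=(p[...,0]>120)&(p[...,1]<60)&(p[...,2]<60)
    elif kind=='white':
        p=P[k].astype(int);mm=(p.min(2)>125)&(np.ptp(p,2)<30)
    else: mm=m[kind]
    b=near(blobs(mm,4),uv,12);return b
def go(name,kind,h,obs):
    r=[];s=[]
    for k,uv in obs.items():
        b=find(k,kind,uv)
        if b is None: s.append((k,None));continue
        c=b[0];r.append(ray(KT[k],c));s.append((k,c.round(1).tolist(),int(b[1]),b[2][2:].tolist(),plane(KT[k],c,h)[:2].round(4).tolist()))
    print(name);[print('   ',*x) for x in s]
    if len(r)>1: p,e=tri(r);print('   tri',p.round(4),round(e,4))
go('blue','blue',.004,dict(w1=(295,263),w2=(417,263),top=(230,181)))
go('yellow','yellow',.004,dict(w1=(242,266),top=(260,180)))
go('black','black',.004,dict(w2=(311,268),top=(290,178)))
go('red','red',.004,dict(w1=(137,272),w2=(258,271),top=(320,177)))
go('f10','white',.088,dict(w1=(391,160),w2=(553,162),top=(181,238)))
go('f25','white',.110,dict(w1=(233,162),w2=(406,163),top=(252,238)))
go('f50','white',.135,dict(w1=(80,157),w2=(268,156),top=(315,241)))
go('f100','white',.162,dict(w2=(104,194),top=(383,226)))
go('g50','white',.135,dict(w1=(128,235),w2=(302,234),top=(299,206)))
E
```

```text
blue
    w1 [294.6, 262.9] 1119 [40, 36] [0.632, 0.1671]
    w2 [417.0, 262.6] 1109 [41, 37] [0.6313, 0.1674]
    top [230.2, 181.3] 383 [23, 22] [0.6315, 0.1657]
   tri [0.6309 0.1664 0.0055] 0.001
yellow
    w1 None
    top [259.9, 179.9] 379 [23, 22] [0.6362, 0.076]
black
    w2 [310.7, 268.1] 1094 [39, 35] [0.6414, -0.0125]
    top [289.9, 178.4] 392 [23, 22] [0.641, -0.0142]
   tri [ 0.6396 -0.0135  0.0079] 0.0007
red
    w1 [136.7, 271.0] 1021 [39, 34] [0.6462, -0.1027]
    w2 [258.1, 270.6] 1017 [39, 34] [0.6462, -0.1023]
    top [319.6, 176.9] 373 [22, 21] [0.6457, -0.1036]
   tri [ 0.646  -0.1028  0.004 ] 0.0008
f10
    w1 None
    w2 None
    top [181.6, 238.3] 27 [6, 6] [0.4459, 0.2827]
f25
    w1 None
    w2 None
    top [252.5, 238.0] 26 [6, 5] [0.4444, 0.0864]
f50
    w1 None
    w2 None
    top [314.5, 241.6] 28 [6, 6] [0.432, -0.0782]
f100
    w2 None
    top [383.2, 226.5] 30 [6, 6] [0.4683, -0.253]
g50
    w1 None
    w2 None
    top [299.4, 206.3] 29 [6, 6] [0.5265, -0.0389]
```

```bash
cat > st.py <<'E'
from h import *
D={k:np.load(f'pics/{k}.npz') for k in('w1','w2')}
KT={k:pose('wrist',D[k]) for k in D};KT['top']=pose('top')
P={k:D[k]['p'].astype(int) for k in D}
print(P['w1'][160,391],P['w1'][154,391],P['w1'][157,80],P['w1'][100,391])
def find(k,uv):
    p=P[k];m=(p[...,2]>p[...,1]-8)&(p.min(2)>145)
    return near(blobs(m,10),uv,14)
for n,h,o in [('f10',.088,dict(w1=(391,160),w2=(553,162))),('f25',.11,dict(w1=(233,162),w2=(406,163))),('f50',.135,dict(w1=(80,157),w2=(268,156))),('f100',.162,dict(w2=(104,194))),('g50',.135,dict(w1=(128,235),w2=(302,234)))]:
    r=[]
    for k,uv in o.items():
        b=find(k,uv)
        if b: r.append(ray(KT[k],b[0]));print(n,k,b[0].round(1),b[1],b[2],plane(KT[k],b[0],h)[:2].round(4))
    if n=='f100': r.append(ray(KT['top'],(383.2,226.4)))
    if len(r)>1:p,e=tri(r);print('   tri',p.round(4),round(e,4))
E
python3 st.py
```

```text
[169 173 182] [120 121 118] [168 172 174] [144 152 130]
f10 w1 [391.8 161.1] 137 [386 155  13  14] [0.447  0.2839]
f10 w2 [555.4 162.2] 100 [551 155   9  14] [0.4474 0.2816]
   tri [0.4479 0.2855 0.0835] 0.0002
f25 w1 [231.9 163.6] 157 [225 157  14  14] [0.4455 0.0873]
f25 w2 [407.5 163.6] 160 [401 157  14  14] [0.4453 0.0872]
   tri [0.4455 0.0873 0.1099] 0.0001
f50 w1 [ 78.6 156.9] 182 [ 71 150  16  15] [ 0.4334 -0.0761]
f50 w2 [267.8 157.1] 168 [261 150  15  15] [ 0.434 -0.077]
   tri [ 0.4339 -0.0771  0.1335] 0.0003
f100 w2 [101.  194.6] 186 [ 93 188  17  15] [ 0.469  -0.2508]
   tri [ 0.4698 -0.2539  0.157 ] 0.0005
g50 w1 [127.4 236.1] 142 [121 230  14  13] [ 0.5271 -0.0373]
g50 w2 [302.1 235.9] 147 [295 230  15  13] [ 0.5273 -0.0376]
   tri [ 0.5274 -0.0376  0.1345] 0.0001
```

```bash
python3 -m handwheel '[{"tx":14,"ty":-7,"tz":20,"roll":0},{"tx":14,"ty":-7,"tz":20,"roll":0},{"tx":0,"ty":0,"tz":33,"roll":0},{"tx":0,"ty":0,"tz":33,"roll":0},{"tx":0,"ty":0,"tz":33,"roll":0},{"tx":0,"ty":0,"tz":0,"roll":0},{"tx":0,"ty":0,"tz":0,"roll":0}]' 55; python3 snap.py w3
```

```text
t: 3.05
tool_pos: [0.4331, -0.0747, 0.1909]
tool_rot: [0.004, -3.138, -0.003]
contact_force: [-0.1, 0.1, 0.6]
opening: 0.0549
grip_force: 0.0
```

View pics/w3.png

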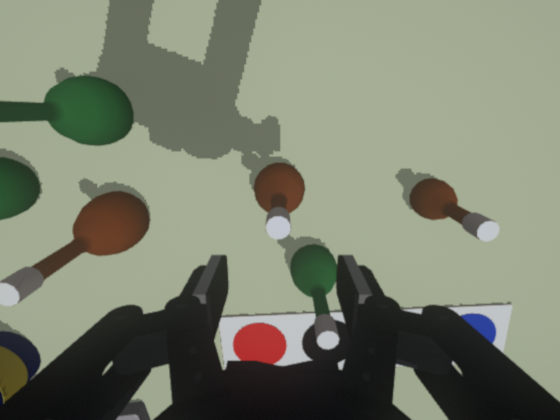

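w3 shows the f50 stopper at (277,228), centred between the fingers (x≈281). I'll go down and grip.

```bash
python3 - <<'E'
from h import *
D=np.load('pics/w3.npz');p=D['p'].astype(int);KT=pose('wrist',D)
m=(p[...,2]>p[...,1]-8)&(p.min(2)>145)
for n,uv,h in(('f50',(277,228),.135),('f100',(10,293),.162),('f25',(487,230),.11)):
    b=near(blobs(m,10),uv,14)
    if b:print(n,b[0],b[2],plane(KT,b[0],h))
E
python3 -m handwheel '[{"tx":0,"ty":-1,"tz":22,"roll":0},{"tx":0,"ty":-1,"tz":22,"roll":0},{"tx":0,"ty":0,"tz":22,"roll":0},{"tx":0,"ty":0,"tz":20,"roll":0},{"tx":0,"ty":0,"tz":0,"roll":0},{"tx":0,"ty":0,"tz":0,"roll":0}]'; python3 -m handwheel '[{"tx":0,"ty":0,"tz":0,"roll":0},{"tx":0,"ty":0,"tz":0,"roll":0},{"tx":0,"ty":0,"tz":0,"roll":0},{"tx":0,"ty":0,"tz":0,"roll":0},{"tx":0,"ty":0,"tz":0,"roll":0},{"tx":0,"ty":0,"tz":0,"roll":0}]' 10 25
```

```text
f50 [277.89692982 227.13157895] [266 216  25  23] [ 0.43281186 -0.07640602  0.135     ]
f100 [  8.10410959 294.57534247] [  0 283  20  23] [ 0.46891634 -0.24837199  0.162     ]
f25 [487.6039886  230.57834758] [477 221  22  20] [0.44483578 0.08660506 0.11      ]
t: 3.6
tool_pos: [0.4353, -0.0788, 0.1083]
tool_rot: [-0.0, 3.14, -0.001]
contact_force: [0.1, 0.0, -0.1]
opening: 0.0548
grip_force: 0.0
t: 4.1
tool_pos: [0.4356, -0.0791, 0.1085]
tool_rot: [0.001, 3.138, -0.001]
contact_force: [-0.1, 1.5, 5.4]
opening: 0.0174
grip_force: 24.4
```

```bash
python3 -m handwheel '[{"tx":0,"ty":0,"tz":-20,"roll":0},{"tx":0,"ty":0,"tz":-35,"roll":0},{"tx":0,"ty":0,"tz":-40,"roll":0},{"tx":0,"ty":0,"tz":-40,"roll":0},{"tx":0,"ty":0,"tz":-35,"roll":0},{"tx":0,"ty":0,"tz":0,"roll":0}]'; python3 -m handwheel '[{"tx":-20,"ty":6,"tz":0,"roll":0},{"tx":-30,"ty":10,"tz":0,"roll":0},{"tx":-38,"ty":12,"tz":0,"roll":0},{"tx":-38,"ty":12,"tz":0,"roll":0},{"tx":-38,"ty":12,"tz":0,"roll":0},{"tx":-27,"ty":9,"tz":0,"roll":0},{"tx":-15,"ty":5,"tz":0,"roll":0},{"tx":0,"ty":0,"tz":0,"roll":0},{"tx":0,"ty":0,"tz":0,"roll":0}]';  python3 -m handwheel '[{"tx":0,"ty":0,"tz":25,"roll":0},{"tx":0,"ty":0,"tz":40,"roll":0},{"tx":0,"ty":0,"tz":40,"roll":0},{"tx":0,"ty":0,"tz":30,"roll":0},{"tx":0,"ty":0,"tz":18,"roll":0},{"tx":0,"ty":0,"tz":0,"roll":0},{"tx":0,"ty":0,"tz":0,"roll":0}]'; python3 snap.py w4
```

```text
t: 4.6
tool_pos: [0.4372, -0.0801, 0.2858]
tool_rot: [0.001, 3.127, -0.008]
contact_force: [0.5, -0.8, 0.3]
opening: 0.0173
grip_force: 24.7
t: 5.35
tool_pos: [0.6401, -0.0129, 0.2753]
tool_rot: [-0.0, -3.14, 0.0]
contact_force: [0.3, 0.5, -0.2]
opening: 0.017
grip_force: 24.7
t: 5.93
tool_pos: [0.6386, -0.0134, 0.1226]
tool_rot: [-0.002, -3.139, -0.0]
contact_force: [0.4, -0.3, -0.0]
opening: 0.0172
grip_force: 24.6
```

View pics/w4.png

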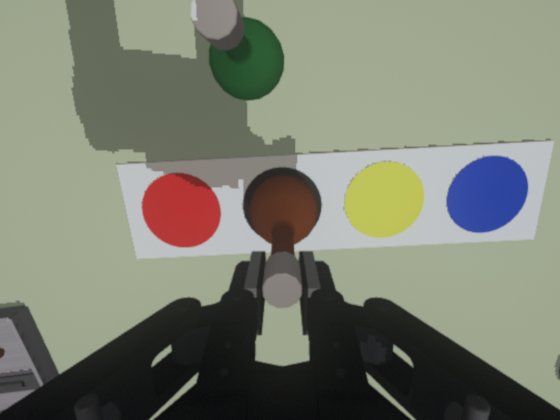

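w4 shows f50 hanging over the black mark, with the bulb at (282,205). Red is at (181,210), yellow at (384,199) and blue at (487,194).

```bash
cat > chk.py <<'E'
from h import *
import sys
k=sys.argv[1]
D=np.load(f'pics/{k}.npz');p=D['p'];KT=pose('wrist',D);m=masks(p);q=p.astype(int)
m['red']=(q[...,0]>130)&(q[...,1]<70)&(q[...,2]<70)
for n in('red','yellow','blue','black'):
    for b in blobs(m[n],700):
        if b[2][2]<110 and b[2][3]<110: print(n,b[0].round(1),b[1],b[2],plane(KT,b[0],.004)[:2].round(4))
h=cv2.cvtColor(p,cv2.COLOR_RGB2HSV).astype(int)
a=(h[...,0]>4)&(h[...,0]<14)&(h[...,1]>130)&(h[...,2]>50)&(h[...,2]<140)
for b in blobs(a,300): print('amber',b[0].round(1),b[1],b[2],plane(KT,(b[2][0]+b[2][2]/2-.5,b[2][1]+b[2][3]/2),.03)[:2].round(4))
print(D['tool_pos'])
E
python3 chk.py w4
```

```text
red [180.5 210.7] 4194 [143 174  77  72] [ 0.6467 -0.1028]
blue [486.9 193.7] 4684 [447 156  81  76] [0.6313 0.1671]
black [233.  57.] 1347 [209  17  73  83] [ 0.5224 -0.0499]
black [276.5 187.9] 1138 [244 168  77  64] [ 0.626  -0.0171]
amber [285.3 209.5] 2578 [255 181  62  62] [ 0.6395 -0.0095]
[ 0.63860296 -0.01341674  0.12259114]
```

```bash
python3 -m handwheel '[{"tx":-2,"ty":0,"tz":4,"roll":0},{"tx":0,"ty":0,"tz":3,"roll":0},{"tx":0,"ty":0,"tz":0,"roll":0},{"tx":0,"ty":0,"tz":0,"roll":0}]'; python3 -m handwheel '[{"tx":0,"ty":0,"tz":1,"roll":0},{"tx":0,"ty":0,"tz":0,"roll":0},{"tx":0,"ty":0,"tz":0,"roll":0}]';python3 -m handwheel '[{"tx":0,"ty":0,"tz":1,"roll":0},{"tx":0,"ty":0,"tz":0,"roll":0},{"tx":0,"ty":0,"tz":0,"roll":0}]'
```

```text
t: 6.32
tool_pos: [0.6425, -0.0131, 0.1171]
tool_rot: [0.001, 3.14, -0.0]
contact_force: [0.3, 0.3, -1.7]
opening: 0.0168
grip_force: 24.6
t: 6.57
tool_pos: [0.6422, -0.013, 0.1154]
tool_rot: [0.001, 3.142, -0.0]
contact_force: [0.2, 0.2, -1.0]
opening: 0.0172
grip_force: 24.6
t: 6.82
tool_pos: [0.6421, -0.013, 0.1142]
tool_rot: [-0.001, -3.141, -0.0]
contact_force: [-0.7, 1.1, 0.4]
opening: 0.0171
grip_force: 24.6
```

```bash
for i in 1; do python3 -m handwheel '[{"tx":0,"ty":0,"tz":1,"roll":0},{"tx":0,"ty":0,"tz":0,"roll":0},{"tx":0,"ty":0,"tz":0,"roll":0}]'; done; python3 -m handwheel '[{"tx":0,"ty":0,"tz":1,"roll":0},{"tx":0,"ty":0,"tz":0,"roll":0},{"tx":0,"ty":0,"tz":0,"roll":0}]'
```

```text
t: 7.07
tool_pos: [0.6421, -0.013, 0.1132]
tool_rot: [-0.001, -3.141, -0.0]
contact_force: [0.5, 0.6, 0.2]
opening: 0.0171
grip_force: 24.6
t: 7.32
tool_pos: [0.6423, -0.0131, 0.1126]
tool_rot: [0.001, 3.141, -0.0]
contact_force: [-0.1, 0.8, 1.0]
opening: 0.0169
grip_force: 24.8
```

```bash
python3 -m handwheel '[{"tx":0,"ty":0,"tz":1,"roll":0},{"tx":0,"ty":0,"tz":0,"roll":0},{"tx":0,"ty":0,"tz":0,"roll":0}]'; python3 -m handwheel '[{"tx":0,"ty":0,"tz":1,"roll":0},{"tx":0,"ty":0,"tz":0,"roll":0},{"tx":0,"ty":0,"tz":0,"roll":0}]'
```

```text
t: 7.57
tool_pos: [0.6428, -0.013, 0.1125]
tool_rot: [0.001, 3.14, -0.0]
contact_force: [-0.7, 0.3, 4.7]
opening: 0.0172
grip_force: 25.1
t: 7.82
tool_pos: [0.6433, -0.013, 0.1125]
tool_rot: [0.001, 3.139, -0.0]
contact_force: [-1.4, 1.9, 8.2]
opening: 0.0171
grip_force: 25.4
```

```bash
python3 -m handwheel '[{"tx":0,"ty":0,"tz":-1,"roll":0},{"tx":0,"ty":0,"tz":0,"roll":0}]';  python3 -m handwheel '[{"tx":0,"ty":0,"tz":0,"roll":0},{"tx":0,"ty":0,"tz":0,"roll":0},{"tx":0,"ty":0,"tz":0,"roll":0},{"tx":0,"ty":0,"tz":-10,"roll":0},{"tx":0,"ty":0,"tz":-25,"roll":0},{"tx":0,"ty":0,"tz":-38,"roll":0},{"tx":0,"ty":0,"tz":-38,"roll":0},{"tx":0,"ty":0,"tz":-10,"roll":0}]' 55; python3 -m handwheel '[{"tx":10,"ty":-15,"tz":0,"roll":0},{"tx":21,"ty":-28,"tz":0,"roll":0},{"tx":23,"ty":-32,"tz":0,"roll":0},{"tx":23,"ty":-32,"tz":0,"roll":0},{"tx":23,"ty":-32,"tz":0,"roll":0},{"tx":23,"ty":-32,"tz":0,"roll":0},{"tx":23,"ty":-32,"tz":0,"roll":0},{"tx":17,"ty":-22,"tz":0,"roll":0},{"tx":10,"ty":-13,"tz":0,"roll":0},{"tx":0,"ty":0,"tz":0,"roll":0},{"tx":0,"ty":0,"tz":0,"roll":0}]'; python3 snap.py w5; cat > loc.py <<'E'
from h import *
import sys
k,h=sys.argv[1],float(sys.argv[2]);D=np.load(f'pics/{k}.npz');p=D['p'].astype(int);KT=pose('wrist',D)
m=(p[...,2]>p[...,1]-8)&(p.min(2)>145)
for b in blobs(m,150):
    q=plane(KT,b[0],h);d=R.from_rotvec(D['tool_rot']).inv().apply(q-D['tool_pos'])*1000
    print(b[0].round(),b[1],b[2],q.round(4),'rows',d.round(1))
print(D['tool_pos'])
E
python3 loc.py w5 .162
```

```text
t: 7.98
tool_pos: [0.6428, -0.013, 0.1125]
tool_rot: [0.001, 3.14, -0.0]
contact_force: [-1.1, 0.8, 5.4]
opening: 0.0169
grip_force: 25.2
t: 8.65
tool_pos: [0.645, -0.0134, 0.2408]
tool_rot: [0.001, 3.13, -0.002]
contact_force: [1.6, 0.3, 2.3]
opening: 0.0547
grip_force: 0.0
t: 9.57
tool_pos: [0.4686, -0.2513, 0.2325]
tool_rot: [0.004, 3.141, 0.0]
contact_force: [-0.5, 0.8, 0.1]
opening: 0.0553
grip_force: 0.0
[114. 172.] 399 [103 160  22  24] [ 0.4329 -0.3677  0.162 ] rows [  35.5 -116.5   70.5]
[281. 220.] 395 [270 210  23  21] [ 0.4686 -0.251   0.162 ] rows [ 0.1  0.3 70.5]
[488. 288.] 3732 [374 263 186  60] [ 0.5256 -0.0879  0.162 ] rows [-56.5 163.5  70.6]
[ 0.46862416 -0.25132059  0.23253499]
```

View pics/w5.png

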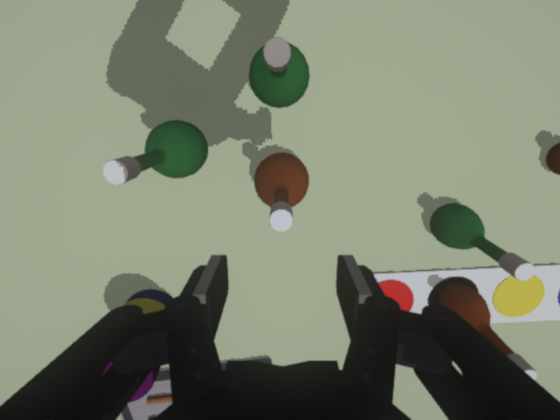

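w5 shows the f100 stopper at (281,220), right under the gripper, and f50 standing on black.

```bash
python3 -m handwheel '[{"tx":0,"ty":0,"tz":25,"roll":0},{"tx":0,"ty":0,"tz":25,"roll":0},{"tx":0,"ty":0,"tz":25,"roll":0},{"tx":0,"ty":0,"tz":15,"roll":0},{"tx":0,"ty":0,"tz":8,"roll":0},{"tx":0,"ty":0,"tz":0,"roll":0},{"tx":0,"ty":0,"tz":0,"roll":0}]'; python3 -m handwheel '[{"tx":0,"ty":0,"tz":0,"roll":0},{"tx":0,"ty":0,"tz":0,"roll":0},{"tx":0,"ty":0,"tz":0,"roll":0},{"tx":0,"ty":0,"tz":0,"roll":0},{"tx":0,"ty":0,"tz":0,"roll":0},{"tx":0,"ty":0,"tz":0,"roll":0}]' 10 25
```

```text
t: 10.2
tool_pos: [0.4696, -0.2504, 0.1347]
tool_rot: [-0.001, 3.141, 0.0]
contact_force: [-0.6, 0.5, 0.3]
opening: 0.055
grip_force: 0.0
t: 10.7
tool_pos: [0.4697, -0.2516, 0.1358]
tool_rot: [0.002, 3.139, -0.003]
contact_force: [0.1, -0.5, 6.0]
opening: 0.017
grip_force: 24.7
```

```bash
python3 -m handwheel '[{"tx":0,"ty":0,"tz":-15,"roll":0},{"tx":0,"ty":0,"tz":-25,"roll":0},{"tx":0,"ty":0,"tz":-25,"roll":0},{"tx":0,"ty":0,"tz":-15,"roll":0},{"tx":0,"ty":0,"tz":0,"roll":0}]'; python3 -m handwheel '[{"tx":-12,"ty":10,"tz":0,"roll":0},{"tx":-20,"ty":17,"tz":0,"roll":0},{"tx":-25,"ty":21,"tz":0,"roll":0},{"tx":-25,"ty":21,"tz":0,"roll":0},{"tx":-25,"ty":21,"tz":0,"roll":0},{"tx":-25,"ty":21,"tz":0,"roll":0},{"tx":-20,"ty":17,"tz":0,"roll":0},{"tx":-15,"ty":12,"tz":0,"roll":0},{"tx":-10,"ty":9,"tz":0,"roll":0},{"tx":0,"ty":0,"tz":0,"roll":0},{"tx":0,"ty":0,"tz":0,"roll":0}]';  python3 -m handwheel '[{"tx":0,"ty":0,"tz":15,"roll":0},{"tx":0,"ty":0,"tz":22,"roll":0},{"tx":0,"ty":0,"tz":18,"roll":0},{"tx":0,"ty":0,"tz":10,"roll":0},{"tx":0,"ty":0,"tz":0,"roll":0},{"tx":0,"ty":0,"tz":0,"roll":0},{"tx":0,"ty":0,"tz":0,"roll":0}]'; python3 snap.py w6; python3 chk.py w6
```

```text
t: 11.12
tool_pos: [0.4704, -0.252, 0.2181]
tool_rot: [0.001, 3.136, -0.006]
contact_force: [-0.3, 0.5, -1.3]
opening: 0.0169
grip_force: 24.7
t: 12.03
tool_pos: [0.6453, -0.1018, 0.2126]
tool_rot: [-0.0, -3.139, -0.0]
contact_force: [0.5, 0.2, -0.8]
opening: 0.0171
grip_force: 24.6
t: 12.62
tool_pos: [0.6465, -0.1026, 0.1505]
tool_rot: [0.002, 3.14, -0.001]
contact_force: [0.5, 0.6, -0.5]
opening: 0.0167
grip_force: 24.6
blue [545.6 182.3] 1710 [527 146  33  68] [0.6358 0.1507]
black [339.9  61.5] 835 [328  18  37  72] [ 0.5302 -0.0521]
black [361.4 181.7] 1737 [340 154  67  68] [ 0.6351 -0.0256]
amber [283.  204.8] 3337 [250 172  67  71] [ 0.6528 -0.1008]
amber [393.5 194.1] 1218 [370 173  46  48] [ 0.6431 -0.0039]
[ 0.64646598 -0.10264349  0.15047475]
```

View pics/w6.png

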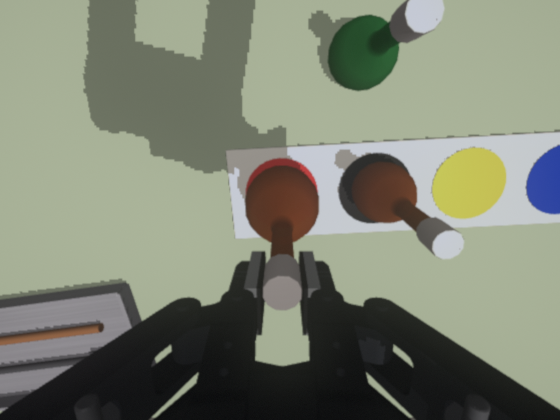

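w6 shows f100 hanging over the red mark (282,195) and f50 standing on black. I'll lower it.

```bash
python3 -m handwheel '[{"tx":0,"ty":0,"tz":4,"roll":0},{"tx":0,"ty":0,"tz":3,"roll":0},{"tx":0,"ty":0,"tz":2,"roll":0},{"tx":0,"ty":0,"tz":0,"roll":0},{"tx":0,"ty":0,"tz":0,"roll":0}]'; python3 -m handwheel '[{"tx":0,"ty":0,"tz":1,"roll":0},{"tx":0,"ty":0,"tz":0,"roll":0},{"tx":0,"ty":0,"tz":0,"roll":0}]';python3 -m handwheel '[{"tx":0,"ty":0,"tz":1,"roll":0},{"tx":0,"ty":0,"tz":0,"roll":0},{"tx":0,"ty":0,"tz":0,"roll":0}]'
```

```text
t: 13.08
tool_pos: [0.646, -0.102, 0.1402]
tool_rot: [-0.001, -3.141, -0.0]
contact_force: [0.4, -0.5, -0.9]
opening: 0.017
grip_force: 24.7
t: 13.33
tool_pos: [0.6463, -0.1021, 0.1398]
tool_rot: [0.001, 3.141, -0.0]
contact_force: [-0.1, 1.4, 1.2]
opening: 0.0168
grip_force: 24.8
t: 13.58
tool_pos: [0.6468, -0.1022, 0.1399]
tool_rot: [0.001, 3.14, -0.001]
contact_force: [-1.3, -0.1, 5.4]
opening: 0.0172
grip_force: 25.2
```

```bash
python3 -m handwheel '[{"tx":0,"ty":0,"tz":0,"roll":0},{"tx":0,"ty":0,"tz":0,"roll":0},{"tx":0,"ty":0,"tz":0,"roll":0},{"tx":0,"ty":0,"tz":-10,"roll":0},{"tx":0,"ty":0,"tz":-25,"roll":0},{"tx":0,"ty":0,"tz":-35,"roll":0},{"tx":0,"ty":0,"tz":-20,"roll":0}]' 55; python3 -m handwheel '[{"tx":15,"ty":14,"tz":0,"roll":0},{"tx":24,"ty":23,"tz":0,"roll":0},{"tx":28,"ty":26,"tz":0,"roll":0},{"tx":28,"ty":26,"tz":0,"roll":0},{"tx":28,"ty":26,"tz":0,"roll":0},{"tx":28,"ty":26,"tz":0,"roll":0},{"tx":24,"ty":23,"tz":10,"roll":0},{"tx":16,"ty":15,"tz":20,"roll":0},{"tx":10,"ty":10,"tz":20,"roll":0},{"tx":0,"ty":0,"tz":0,"roll":0},{"tx":0,"ty":0,"tz":0,"roll":0}]'; python3 snap.py w7;python3 loc.py w7 .11
```

```text
t: 14.17
tool_pos: [0.6469, -0.1023, 0.2322]
tool_rot: [0.001, 3.138, -0.001]
contact_force: [1.2, -0.9, 1.5]
opening: 0.0547
grip_force: 0.0
t: 15.08
tool_pos: [0.4445, 0.0873, 0.1779]
tool_rot: [0.001, -3.14, 0.001]
contact_force: [-0.1, -0.5, -0.8]
opening: 0.0549
grip_force: 0.0
[527. 215.] 330 [517 205  21  20] [0.4391 0.2648 0.11  ] rows [  5.2 177.6  67.9]
[281. 222.] 395 [270 212  23  22] [0.4451 0.0875 0.11  ] rows [-0.6  0.3 67.9]
[278. 331.] 3302 [220 305 124  64] [0.54   0.0853 0.11  ] rows [-95.5  -2.   67.8]
[0.44450337 0.08725724 0.17793007]
```

```bash
python3 -m handwheel '[{"tx":0,"ty":0,"tz":25,"roll":0},{"tx":0,"ty":0,"tz":25,"roll":0},{"tx":0,"ty":0,"tz":25,"roll":0},{"tx":0,"ty":0,"tz":14,"roll":0},{"tx":0,"ty":0,"tz":7,"roll":0},{"tx":0,"ty":0,"tz":0,"roll":0},{"tx":0,"ty":0,"tz":0,"roll":0}]'; python3 -m handwheel '[{"tx":0,"ty":0,"tz":0,"roll":0},{"tx":0,"ty":0,"tz":0,"roll":0},{"tx":0,"ty":0,"tz":0,"roll":0},{"tx":0,"ty":0,"tz":0,"roll":0},{"tx":0,"ty":0,"tz":0,"roll":0},{"tx":0,"ty":0,"tz":0,"roll":0}]' 10 25
```

```text
t: 15.72
tool_pos: [0.4468, 0.0867, 0.0838]
tool_rot: [0.003, 3.14, -0.0]
contact_force: [0.6, -0.0, -1.1]
opening: 0.0551
grip_force: 0.0
t: 16.22
tool_pos: [0.4463, 0.0871, 0.0837]
tool_rot: [0.001, 3.139, -0.0]
contact_force: [0.2, -0.5, 5.7]
opening: 0.0172
grip_force: 24.6
```

```bash
python3 -m handwheel '[{"tx":0,"ty":0,"tz":-15,"roll":0},{"tx":0,"ty":0,"tz":-25,"roll":0},{"tx":0,"ty":0,"tz":-20,"roll":0},{"tx":0,"ty":0,"tz":-10,"roll":0},{"tx":0,"ty":0,"tz":0,"roll":0}]'; python3 -m handwheel '[{"tx":-15,"ty":-1,"tz":0,"roll":0},{"tx":-24,"ty":-1,"tz":0,"roll":0},{"tx":-30,"ty":-2,"tz":0,"roll":0},{"tx":-30,"ty":-2,"tz":0,"roll":0},{"tx":-30,"ty":-2,"tz":0,"roll":0},{"tx":-28,"ty":-1,"tz":0,"roll":0},{"tx":-20,"ty":-1,"tz":0,"roll":0},{"tx":-14,"ty":0,"tz":0,"roll":0},{"tx":0,"ty":0,"tz":0,"roll":0},{"tx":0,"ty":0,"tz":0,"roll":0}]';  python3 -m handwheel '[{"tx":0,"ty":0,"tz":15,"roll":0},{"tx":0,"ty":0,"tz":20,"roll":0},{"tx":0,"ty":0,"tz":13,"roll":0},{"tx":0,"ty":0,"tz":8,"roll":0},{"tx":0,"ty":0,"tz":0,"roll":0},{"tx":0,"ty":0,"tz":0,"roll":0},{"tx":0,"ty":0,"tz":0,"roll":0}]'; python3 snap.py w8; python3 chk.py w8
```

```text
t: 16.63
tool_pos: [0.4467, 0.0873, 0.1548]
tool_rot: [0.001, 3.137, 0.0]
contact_force: [0.7, 1.0, -1.6]
opening: 0.0166
grip_force: 24.6
t: 17.47
tool_pos: [0.6353, 0.0769, 0.15]
tool_rot: [-0.001, -3.138, -0.0]
contact_force: [-0.4, -0.8, -0.5]
opening: 0.0169
grip_force: 24.5
t: 18.05
tool_pos: [0.6367, 0.077, 0.0972]
tool_rot: [0.001, 3.14, 0.0]
contact_force: [-0.1, 0.5, -0.4]
opening: 0.017
grip_force: 24.5
blue [393.6 203.8] 5577 [351 163  87  83] [0.6312 0.1672]
black [28.4 35.4] 1710 [ 0 12 62 46] [ 0.5114 -0.0946]
black [136.9  62.3] 720 [103  14  48  87] [ 0.5282 -0.0231]
black [183.2 203.2] 1631 [129 175  84  80] [ 0.6307 -0.0008]
amber [159.4 224.9] 4048 [120 188  76  74] [ 0.6394 -0.0124]
amber [ 36.2 237.1] 6130 [  0 191  88  93] [ 0.6492 -0.0975]
amber [282.4 218.3] 2110 [256 192  55  56] [0.6355 0.0788]
[0.63667398 0.07699617 0.09723292]
```

View pics/w8.png

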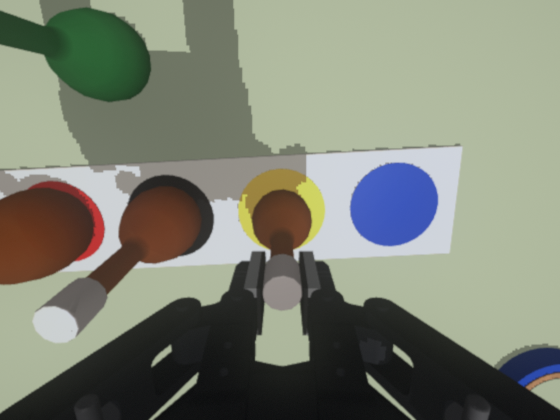

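w8 shows f25 centred over yellow (282,209), with f50 and f100 standing. Contact is due at z≈0.0877.

```bash
python3 -m handwheel '[{"tx":0,"ty":0,"tz":4,"roll":0},{"tx":0,"ty":0,"tz":3,"roll":0},{"tx":0,"ty":0,"tz":1,"roll":0},{"tx":0,"ty":0,"tz":0,"roll":0},{"tx":0,"ty":0,"tz":0,"roll":0}]'; python3 -m handwheel '[{"tx":0,"ty":0,"tz":1,"roll":0},{"tx":0,"ty":0,"tz":0,"roll":0},{"tx":0,"ty":0,"tz":0,"roll":0}]';python3 -m handwheel '[{"tx":0,"ty":0,"tz":1,"roll":0},{"tx":0,"ty":0,"tz":0,"roll":0},{"tx":0,"ty":0,"tz":0,"roll":0}]'
```

```text
t: 18.52
tool_pos: [0.6361, 0.077, 0.0881]
tool_rot: [-0.001, -3.141, -0.0]
contact_force: [1.0, -0.2, -0.5]
opening: 0.0171
grip_force: 24.6
t: 18.77
tool_pos: [0.6365, 0.0769, 0.0878]
tool_rot: [0.001, 3.141, -0.0]
contact_force: [0.3, -0.2, 1.2]
opening: 0.0172
grip_force: 24.7
t: 19.02
tool_pos: [0.637, 0.0769, 0.0877]
tool_rot: [0.001, 3.14, -0.0]
contact_force: [-1.6, -0.5, 5.6]
opening: 0.0172
grip_force: 25.1
```

```bash
python3 -m handwheel '[{"tx":0,"ty":0,"tz":0,"roll":0},{"tx":0,"ty":0,"tz":0,"roll":0},{"tx":0,"ty":0,"tz":0,"roll":0},{"tx":0,"ty":0,"tz":-10,"roll":0},{"tx":0,"ty":0,"tz":-25,"roll":0},{"tx":0,"ty":0,"tz":-30,"roll":0},{"tx":0,"ty":0,"tz":-15,"roll":0}]' 55; python3 -m handwheel '[{"tx":12,"ty":14,"tz":0,"roll":0},{"tx":22,"ty":24,"tz":0,"roll":0},{"tx":26,"ty":28,"tz":0,"roll":0},{"tx":26,"ty":28,"tz":0,"roll":0},{"tx":26,"ty":28,"tz":0,"roll":0},{"tx":26,"ty":28,"tz":0,"roll":0},{"tx":24,"ty":25,"tz":0,"roll":0},{"tx":18,"ty":20,"tz":0,"roll":0},{"tx":10,"ty":12,"tz":10,"roll":0},{"tx":0,"ty":0,"tz":0,"roll":0},{"tx":0,"ty":0,"tz":0,"roll":0}]'; python3 snap.py w9;python3 loc.py w9 .088
```

```text
t: 19.6
tool_pos: [0.6377, 0.077, 0.1705]
tool_rot: [0.001, 3.137, 0.0]
contact_force: [1.5, 0.7, 0.9]
opening: 0.0549
grip_force: 0.0
t: 20.52
tool_pos: [0.4446, 0.2843, 0.1549]
tool_rot: [0.002, -3.139, 0.002]
contact_force: [0.7, -0.7, 0.6]
opening: 0.0554
grip_force: 0.0
[431.   3.] 222 [417   0  41  10] [0.3073 0.3728 0.088 ] rows [137.   88.7  67.1]
[280. 225.] 399 [269 214  24  22] [0.4467 0.2841 0.088 ] rows [-2.3 -0.2 66.9]
[ 52. 330.] 1210 [  0 320  98  34] [0.5389 0.098  0.088 ] rows [ -94.2 -186.3   66.9]
[220. 346.] 233 [215 324  11  45] [0.5546 0.2342 0.088 ] rows [-110.1  -50.2   66.7]
[158. 374.] 230 [146 367  23  14] [0.5836 0.1795 0.088 ] rows [-139.  -104.9   66.7]
[0.44460034 0.28434619 0.15487099]
```

```bash
python3 -m handwheel '[{"tx":-1,"ty":0,"tz":25,"roll":0},{"tx":0,"ty":0,"tz":25,"roll":0},{"tx":0,"ty":0,"tz":25,"roll":0},{"tx":0,"ty":0,"tz":12,"roll":0},{"tx":0,"ty":0,"tz":6,"roll":0},{"tx":0,"ty":0,"tz":0,"roll":0},{"tx":0,"ty":0,"tz":0,"roll":0}]'; python3 -m handwheel '[{"tx":0,"ty":0,"tz":0,"roll":0},{"tx":0,"ty":0,"tz":0,"roll":0},{"tx":0,"ty":0,"tz":0,"roll":0},{"tx":0,"ty":0,"tz":0,"roll":0},{"tx":0,"ty":0,"tz":0,"roll":0},{"tx":0,"ty":0,"tz":0,"roll":0}]' 10 25
```

```text
t: 21.15
tool_pos: [0.4483, 0.2841, 0.0643]
tool_rot: [0.002, 3.14, 0.001]
contact_force: [-0.5, 0.2, 0.3]
opening: 0.0552
grip_force: 0.0
t: 21.65
tool_pos: [0.4483, 0.2845, 0.0646]
tool_rot: [0.001, 3.139, 0.001]
contact_force: [-0.2, -0.4, 5.9]
opening: 0.0172
grip_force: 24.7
```

```bash
python3 -m handwheel '[{"tx":0,"ty":0,"tz":-12,"roll":0},{"tx":0,"ty":0,"tz":-20,"roll":0},{"tx":0,"ty":0,"tz":-18,"roll":0},{"tx":0,"ty":0,"tz":-10,"roll":0},{"tx":0,"ty":0,"tz":0,"roll":0}]'; python3 -m handwheel '[{"tx":-14,"ty":-9,"tz":0,"roll":0},{"tx":-22,"ty":-14,"tz":0,"roll":0},{"tx":-28,"ty":-18,"tz":0,"roll":0},{"tx":-28,"ty":-18,"tz":0,"roll":0},{"tx":-28,"ty":-18,"tz":0,"roll":0},{"tx":-28,"ty":-18,"tz":0,"roll":0},{"tx":-22,"ty":-13,"tz":0,"roll":0},{"tx":-15,"ty":-9,"tz":0,"roll":0},{"tx":0,"ty":0,"tz":0,"roll":0},{"tx":0,"ty":0,"tz":0,"roll":0}]';  python3 -m handwheel '[{"tx":0,"ty":0,"tz":12,"roll":0},{"tx":0,"ty":0,"tz":15,"roll":0},{"tx":0,"ty":0,"tz":10,"roll":0},{"tx":0,"ty":0,"tz":8,"roll":0},{"tx":0,"ty":0,"tz":0,"roll":0},{"tx":0,"ty":0,"tz":0,"roll":0},{"tx":0,"ty":0,"tz":0,"roll":0}]'; python3 snap.py w10; python3 chk.py w10
```

```text
t: 22.07
tool_pos: [0.4489, 0.285, 0.1265]
tool_rot: [0.001, 3.137, 0.004]
contact_force: [-0.2, 0.0, 0.1]
opening: 0.017
grip_force: 24.5
t: 22.9
tool_pos: [0.6318, 0.1664, 0.1217]
tool_rot: [-0.003, -3.139, 0.0]
contact_force: [0.2, 0.4, -0.3]
opening: 0.0171
grip_force: 24.5
t: 23.48
tool_pos: [0.6324, 0.1672, 0.0786]
tool_rot: [0.001, 3.141, 0.0]
contact_force: [0.1, -0.1, -0.6]
opening: 0.0168
grip_force: 24.5
yellow [161.9 193.3] 1110 [126 181  72  32] [0.6133 0.0809]
blue [280.8 209. ] 4002 [235 174  93  85] [0.6252 0.1673]
black [ 57.3 221. ] 2797 [  0 187  90  85] [0.6347 0.    ]
black [275.3 228.6] 873 [257 202  46  52] [0.6408 0.1632]
black [114.8 263.2] 741 [ 93 245  40  40] [0.6699 0.0373]
amber [152.2 230.4] 2956 [118 200  66  64] [0.633  0.0806]
amber [ 25.5 243.5] 3628 [  0 206  61  77] [ 0.6421 -0.002 ]
[0.63241762 0.16719007 0.07860621]
```

View pics/w10.png

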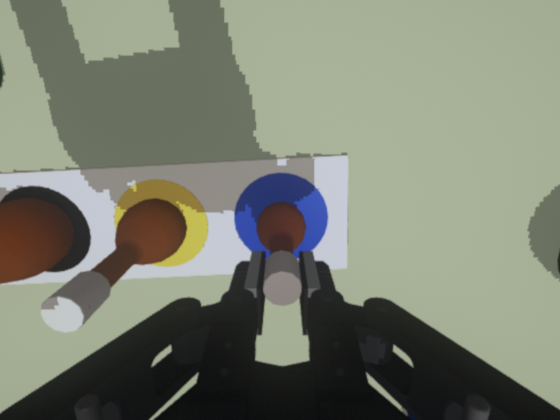

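w10 shows f10 over blue (281,216), with the bulb at (281,226) still raised. I'll lower it.

```bash
python3 -m handwheel '[{"tx":0,"ty":0,"tz":4,"roll":0},{"tx":0,"ty":0,"tz":3,"roll":0},{"tx":0,"ty":0,"tz":1,"roll":0},{"tx":0,"ty":0,"tz":0,"roll":0},{"tx":0,"ty":0,"tz":0,"roll":0}]'; python3 -m handwheel '[{"tx":0,"ty":0,"tz":1,"roll":0},{"tx":0,"ty":0,"tz":0,"roll":0},{"tx":0,"ty":0,"tz":0,"roll":0}]';python3 -m handwheel '[{"tx":0,"ty":0,"tz":1,"roll":0},{"tx":0,"ty":0,"tz":0,"roll":0},{"tx":0,"ty":0,"tz":0,"roll":0}]'
```

```text
t: 23.95
tool_pos: [0.6322, 0.1669, 0.0702]
tool_rot: [-0.001, -3.141, 0.0]
contact_force: [0.1, 0.0, -0.2]
opening: 0.0172
grip_force: 24.5
t: 24.2
tool_pos: [0.6323, 0.167, 0.0693]
tool_rot: [0.001, 3.142, -0.0]
contact_force: [-0.1, 0.1, -0.6]
opening: 0.0169
grip_force: 24.5
t: 24.45
tool_pos: [0.6326, 0.167, 0.0687]
tool_rot: [0.001, 3.141, 0.0]
contact_force: [-0.3, 0.2, 0.7]
opening: 0.017
grip_force: 24.6
```

```bash
python3 -m handwheel '[{"tx":0,"ty":0,"tz":1,"roll":0},{"tx":0,"ty":0,"tz":0,"roll":0},{"tx":0,"ty":0,"tz":0,"roll":0}]'; python3 -m handwheel '[{"tx":0,"ty":0,"tz":0,"roll":0},{"tx":0,"ty":0,"tz":0,"roll":0},{"tx":0,"ty":0,"tz":0,"roll":0},{"tx":0,"ty":0,"tz":-10,"roll":0},{"tx":0,"ty":0,"tz":-25,"roll":0},{"tx":0,"ty":0,"tz":-38,"roll":0},{"tx":0,"ty":0,"tz":-40,"roll":0},{"tx":0,"ty":0,"tz":-40,"roll":0},{"tx":0,"ty":0,"tz":-40,"roll":0},{"tx":0,"ty":0,"tz":-40,"roll":0}]' 55; python3 -m handwheel '[{"tx":25,"ty":-15,"tz":0,"roll":0},{"tx":33,"ty":-22,"tz":0,"roll":0},{"tx":33,"ty":-22,"tz":0,"roll":0},{"tx":33,"ty":-22,"tz":0,"roll":0},{"tx":33,"ty":-22,"tz":0,"roll":0},{"tx":33,"ty":-22,"tz":0,"roll":0},{"tx":15,"ty":-10,"tz":0,"roll":0},{"tx":0,"ty":0,"tz":0,"roll":0},{"tx":0,"ty":0,"tz":0,"roll":0},{"tx":0,"ty":0,"tz":0,"roll":0}]'; python3 snap.py w11; for h in .166 .139 .114 .092; do python3 loc.py w11 $h|grep -v " 0.62 "; done; python3 chk.py w11
```

```text
t: 24.7
tool_pos: [0.6331, 0.167, 0.0687]
tool_rot: [0.001, 3.14, 0.0]
contact_force: [-0.8, -0.5, 4.9]
opening: 0.0169
grip_force: 25.0
t: 25.53
tool_pos: [0.6318, 0.167, 0.303]
tool_rot: [0.001, 3.141, 0.0]
contact_force: [0.6, -0.0, -0.2]
opening: 0.0547
grip_force: 0.0
t: 26.37
tool_pos: [0.4275, 0.0323, 0.3008]
tool_rot: [0.001, 3.14, 0.0]
contact_force: [1.0, 0.8, -0.2]
opening: 0.0553
grip_force: 0.0
[386. 277.] 430 [368 266  28  33] [0.5126 0.1396 0.166 ] rows [-84.8 107.3 134.9]
[295. 291.] 1850 [229 269 113  50] [0.5288 0.0467 0.166 ] rows [-101.1   14.4  134.9]
[230. 307.] 361 [221 284  21  37] [ 0.5481 -0.021   0.166 ] rows [-120.4  -53.3  135. ]
[0.42752686 0.03231318 0.30082649]
[386. 277.] 430 [368 266  28  33] [0.5284 0.15   0.139 ] rows [-100.6  117.7  162. ]
[295. 291.] 1850 [229 269 113  50] [0.5462 0.048  0.139 ] rows [-118.5   15.8  162. ]
[230. 307.] 361 [221 284  21  37] [ 0.5673 -0.0263  0.139 ] rows [-139.7  -58.5  162. ]
[0.42752686 0.03231318 0.30082649]
[386. 277.] 430 [368 266  28  33] [0.543  0.1596 0.114 ] rows [-115.2  127.3  187. ]
[295. 291.] 1850 [229 269 113  50] [0.5623 0.0492 0.114 ] rows [-134.5   17.   187. ]
[230. 307.] 361 [221 284  21  37] [ 0.5852 -0.0312  0.114 ] rows [-157.5  -63.4  187. ]
[0.42752686 0.03231318 0.30082649]
[386. 277.] 430 [368 266  28  33] [0.5559 0.168  0.092 ] rows [-128.   135.8  209. ]
[295. 291.] 1850 [229 269 113  50] [0.5764 0.0503 0.092 ] rows [-148.7   18.   209. ]
[230. 307.] 361 [221 284  21  37] [ 0.6008 -0.0355  0.092 ] rows [-173.1  -67.8  209. ]
[0.42752686 0.03231318 0.30082649]
black [ 72.7 112.9] 1164 [37 90 56 50] [ 0.3543 -0.2518]
black [  9.6 172.5] 785 [  0 151  24  44] [ 0.4366 -0.3598]
black [524.8 320.5] 2573 [492 284  68  91] [0.69   0.4445]
amber [254.  306.8] 651 [239 293  31  29] [ 0.6458 -0.0105]
[0.42752686 0.03231318 0.30082649]
```

View pics/w11.png

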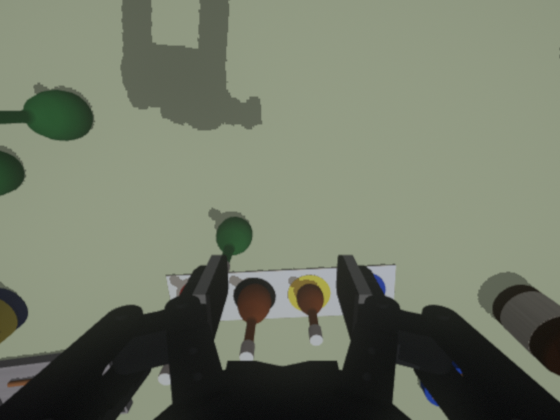

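w11 is partly blocked by the fingers, but shows f50 on black (254,298) and f25 on yellow (309,293). I'll check with the fixed cameras.

```bash
python3 - <<'E'
from h import *
P={n:optics.get_image(n)[0] for n in('top','side')}
a=cv2.resize(P['top'][130:260,170:470,::-1],None,fx=2.6,fy=2.6,interpolation=cv2.INTER_CUBIC)[:, :780]
b=cv2.resize(P['side'][120:270,160:460,::-1],(780,260))
cv2.imwrite('pics/fin.png',np.vstack([a[:338],b]))
q=P['top'].astype(int);KT=pose('top')
m=(q.min(2)>110)&(np.ptp(q,2)<30)
T=dict(f100=(.6465,-.1028,.166),f50=(.6416,-.0128,.139),f25=(.6365,.0771,.114),f10=(.6315,.1671,.092))
K,E=KT
for n,t in T.items():
    c=np.linalg.inv(E)@[*t,1];u=(K@c[:3]);u=u[:2]/u[2];b=near(blobs(m,8),u,8)
    print(n,u.round(1),b and (b[0].round(1),b[1]))
E
```

```text
f100 [323.8 159.5] None
f50 [289.7 164.3] None
f25 [257.1 168.8] None
f10 [225.6 172.8] None
```

View pics/fin.png

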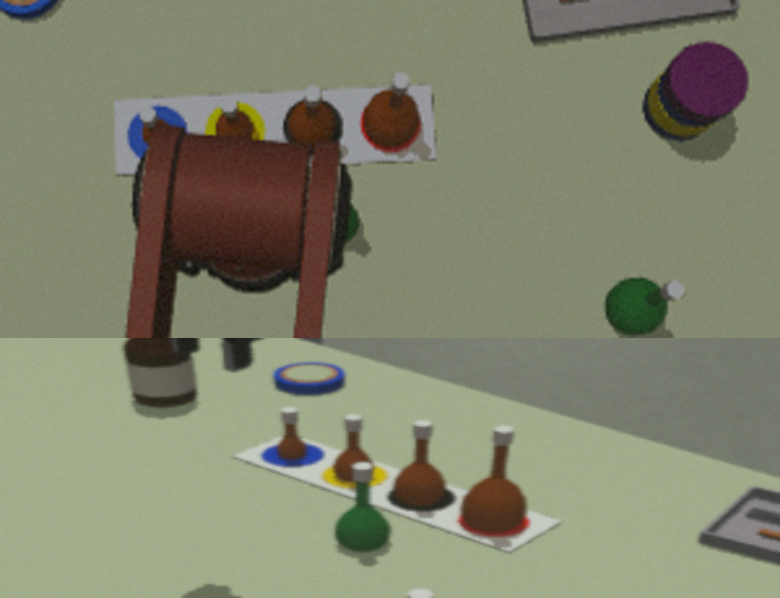

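The final view shows all four flasks upright and in order. In the top crop the stoppers are at (149,117) on blue, (232,108) on yellow, (312,95) on black and (401,81) on red, within about 2 camera px of prediction. The jar and bottle have not moved, so I'm handing in.

```bash
python3 -c "
from station import ctrl
print(ctrl.finish_job())"
```

```text
the job is handed in; nothing more can be done
None
```

All four flasks stand upright on the strip, shortest on blue through yellow and black to tallest on red, with the reagent bottle and jar untouched; the job is handed in at about 27 s on the robot's clock.

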